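# Level the kitchen scale's stand with its two wing screws

## Task

The kitchen scale on the island stands on a wooden levelling platform that is out of level. Turn the two black wing knobs at its left and right corners, which sit loosely on their screws, until the platform is properly level both ways, and leave the cups, bottle, jar, box and spatula around it where they are.

Things in the scene. Friction and masses are not known exactly. Their poses are not given: they have to be found in the camera images.
- platform: wooden platform 236 x 236 x 16 mm, lying as a diamond: ball foot under its far corner, wing knobs at its left and right corners; a round scale (132 mm across, 13 mm tall) on its middle. Origin: on the ball foot, underside of the wood. x, y run along its edges: middle at (-90,-90) mm, left screw (-180,0), right screw (0,-180). z: normal of its top face; level = z straight up.
- stand: dark steel base 250 x 250 x 12 mm under the platform, fixed and level; origin at its centre on the counter, x and y along its edges. Two steel posts, 16 mm across, rise from it 71 mm outside the knobs, at (-140, 140) and (140, -140) mm; their tops, 66 mm above the counter, are as high as the top face of the platform when that is level.
- ball_corner (a point): point on the platform's top face over the ball foot; stays 66 mm above the counter. Each screw tilts the platform only along the edge from here to that screw (180 mm): turning a screw clockwise seen from above lifts its corner, counter-clockwise lowers it, 2.5 mm (0.014 rad) per radian. Each edge may start up to 4.5 degrees off, either way.
- left_knob_hub (a point): centre of the top of the left knob, on its axis: black wing knob (hub 28 mm across, one straight bar 104 mm long, 12 mm thick, 26 mm tall) on the screw at the left (+y) corner. It is a loose fit: up to 1.2 rad of free play (unknown where in it it starts) before it takes the screw along, which drags with 0.13 N m. The bar reaches 26 mm down from this point; under it 18 mm are free above the wood.
- left_knob_tip (a point): point on the top of the left knob's wing bar, 50 mm from its axis, near one end of the bar (the bar goes equally far to the other side).
- right_knob_hub (a point): centre of the top of the right knob, on its axis: black wing knob (hub 28 mm across, one straight bar 104 mm long, 12 mm thick, 26 mm tall) on the screw at the right (-y) corner. It is a loose fit: up to 1.2 rad of free play (unknown where in it it starts) before it takes the screw along, which drags with 0.13 N m. Same form as the left one.
- right_knob_tip (a point): point on the top of the right knob's wing bar, 50 mm from its axis, near one end of the bar.
- mug: white ceramic mug, 80 mm across, 85 mm tall, with a handle. Origin: centre of its underside, z up. Standing loose; to be left alone.
- tumbler: blue plastic cup, 72 mm across, 100 mm tall. Origin: centre of its underside, z up. Standing loose; to be left alone.
- baby_bottle: clear baby bottle with a green cap, 60 mm across, 130 mm tall. Origin: centre of its underside, z up. Standing loose; to be left alone.
- jar: glass jar with a steel lid, 72 mm across, 90 mm tall. Origin: centre of its underside, z up. Standing loose; to be left alone.
- egg_cup: small white ceramic cup, 60 mm across, 55 mm tall, close to the stand. Origin: centre of its underside, z up. Standing loose; to be left alone.
- wood_box: closed wooden box 100 x 60 x 40 mm. Origin: centre of its underside, z up. Loose; to be left alone.
- spatula: spatula with a wooden handle, 200 mm long, lying flat along its x axis near the stand. Loose; to be left alone.

How it is judged:
By the outcome, as a careful person would: the job done as asked, in the order asked, and still so for the second after the job is handed in, with the robot touching nothing.
It also fails if it takes over 58 s, if anything falls off the work surface, if the arm or the gripper's body presses on something with over 40 N, if the wrist force passes 120 N, or if a joint passes its speed limit or range.

## Robot

A 6-joint arm with a two-finger parallel gripper is mounted at the origin on the work surface. World frame = base frame: x ahead of the robot, y to its left, z up, the work surface at z = 0. Lengths are in m, angles in rad, forces in N, time in s.
With the tool pointing down it reaches from about 0.325 to 0.9 m from the base axis. Payload 6.1 kg.
Tool frame: the origin (TCP) lies between the finger pads; the fingertips stand 25 mm ahead of it and the grasp point (between the pads) lies 6 mm ahead of it; z points along the fingers, y is the line along which they close (so a half turn about z gives the same grasp; the last joint's range is limited). The gripper opens to 87 mm and grips with 3 to 60 N. Pads are 19 mm wide; open, the fingers measure 117 mm over their backs; the gripper's body (75 mm by 190 mm) begins 51 mm behind the grasp point.
Start: joints at [1.102, 0.22, 1.526, -0, 1.395, -0.126], TCP at [0.21, 0.589, 0.219] pointing down, gripper open.
Joint ranges: [-2.98, 2.98], [-0.91, 2.08], [0.09, 2.57], [-1.24, 4.39], [0.2, 2.65], [-2.68, 2.68]. Speed limits (rad/s): [2.57, 2.57, 3.01, 3.14, 3.14, 3.14].

## Interface

Orientations are given as a unit quaternion [x, y, z, w].
In Python, from rig import move_to, line_to, movej, grip, hold, ik, capture, camera_model, PlanningError, finish_job, read_t, read_joint_pos, read_joint_vel, read_tau, read_tcp_pos, read_eef_rot, read_wrist_force, read_ft_torque, read_gripper_width, read_gripper_force gives the robot as it stands. Calls block until the motion is done:
- move_to(position, orientation): joint-space move of the TCP to a pose.
- line_to(position, frame=None, feed=0.15, force_limit=None): straight line of the TCP; frame=None keeps the orientation; feed is the mean speed in m/s. With force_limit (N) it stops when the force on the tool has changed by that much, and returns True; else False.
- movej(angles): joint-space move.
- grip(opening): opening from 0.0 (shut) to 1.0 (fully open); the grip force is fixed at half the most; returns when the fingers have stopped.
- hold(seconds).
- ik(position, orientation): joint angles nearest the present ones, or None.
- capture(name): name is "scene" or "top" or "wrist"; returns (picture, depth): 420x560x3 uint8, red, green, blue; 420x560 float32, m along the optical axis (not along the pixel's ray), 0 where there is no reading.
- camera_model(name): a dict with "vertical_fov" (degrees; the focal length in pixels is half the picture's height over the tangent of half this angle, whatever the lens; pixels are square), "cx", "cy" (the principal point, pixels), "world_from_camera" (4x4, takes a point from camera to world coordinates); the wrist camera has in their place "hand_eye" (4x4, takes a point from camera to tool coordinates, whose origin is the TCP and whose axes are the flange's). Camera axes: x right, y down, z forward; pixel columns grow to the right and rows downward; lengths in m; the calibration is good to about 2 mm. A picture is of the moment at which its call begins: read the wrist's pose just before it. camera_model takes no time and is no camera call.
A pose or a line that the arm cannot do raises PlanningError and nothing moves.
- finish_job(): hands the job in; it is judged then, once.
Readings, each from a call of its own:
- read_t(): time.
- read_joint_pos(): joint angles.
- read_joint_vel(): joint speeds.
- read_tau(): joint torques, N m.
- read_tcp_pos(): TCP position.
- read_eef_rot(): TCP orientation.
- read_wrist_force(): force on the tool from outside, world axes, zero at the start.
- read_ft_torque(): the same for the moment, N m.
- read_gripper_width(): opening from 0.0 (shut) to 1.0 (fully open).
- read_gripper_force(): force on a finger pad.
Only numpy, scipy, OpenCV 4.12 (cv2) and the standard library are available. Lean on these libraries where they do the work, as an engineer would, in place of code of your own. Each camera call takes 0.05 s, during which the arm holds its last target. There are 200 camera calls.

## Working session

There is one attempt and no reset: what is moved stays moved. The work goes in short steps, each a Python script; the robot and the scene stay as the last script left them, time stands still between calls to the robot, and variables do not carry over. Pictures are saved under pics/ and viewed, at most 10 in all, crops included, and the job is handed in when it is done.

```bash
mkdir -p pics; ls; cat > h.py <<'E'
import numpy as np, cv2
from rig import *
from scipy.spatial.transform import Rotation as R
def cloud(name):
    m=camera_model(name)
    if 'world_from_camera' in m: T=np.array(m['world_from_camera'])
    else:
        A=np.eye(4);A[:3,:3]=R.from_quat(read_eef_rot()).as_matrix();A[:3,3]=read_tcp_pos();T=A@np.array(m['hand_eye'])
    im,d=capture(name)
    f=210/np.tan(np.radians(m['vertical_fov'])/2)
    v,u=np.mgrid[0:420,0:560]
    P=np.stack([(u-m['cx'])*d/f,(v-m['cy'])*d/f,d],-1)@T[:3,:3].T+T[:3,3]
    P[d==0]=np.nan
    return im,P
def save(n,im,s=1):
    cv2.imwrite('pics/'+n,cv2.resize(im[...,::-1],None,fx=s,fy=s,interpolation=cv2.INTER_CUBIC))
E
python3 - <<'E'
from h import *
for n in ['scene','top']:
    im,P=cloud(n); save(n+'.png',im,1.4); np.savez(n+'.npz',im=im,P=P); print(camera_model(n))
print(read_t())
E
```

```text
pics
{'vertical_fov': 49.44060550314428, 'cx': 280.46588467481746, 'cy': 210.42310328449622, 'world_from_camera': array([[-0.44656997,  0.65383871, -0.61079473,  1.30562389],
       [ 0.89468955,  0.3184598 , -0.31323148,  0.38911114],
       [-0.0102893 , -0.68635144, -0.72719724,  0.99464931],
       [ 0.        ,  0.        ,  0.        ,  1.        ]])}
{'vertical_fov': 51.39923874795403, 'cx': 282.0282387006895, 'cy': 217.59543176318562, 'world_from_camera': array([[ 0.01304216, -0.98335626,  0.18121911,  0.37057732],
       [-0.99981788, -0.01029977,  0.0160659 , -0.01408546],
       [-0.01393199, -0.18139564, -0.98331151,  1.26650875],
       [ 0.        ,  0.        ,  0.        ,  1.        ]])}
0.1
```

View pics/scene.png

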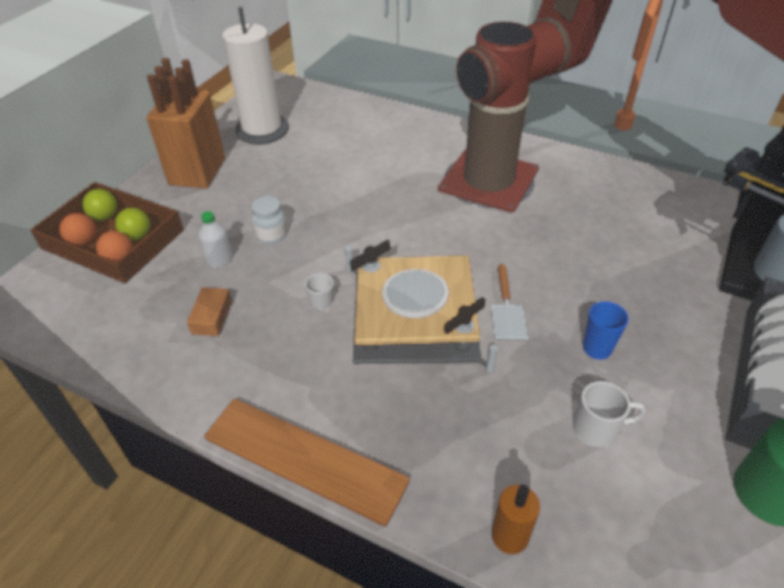

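View pics/top.png

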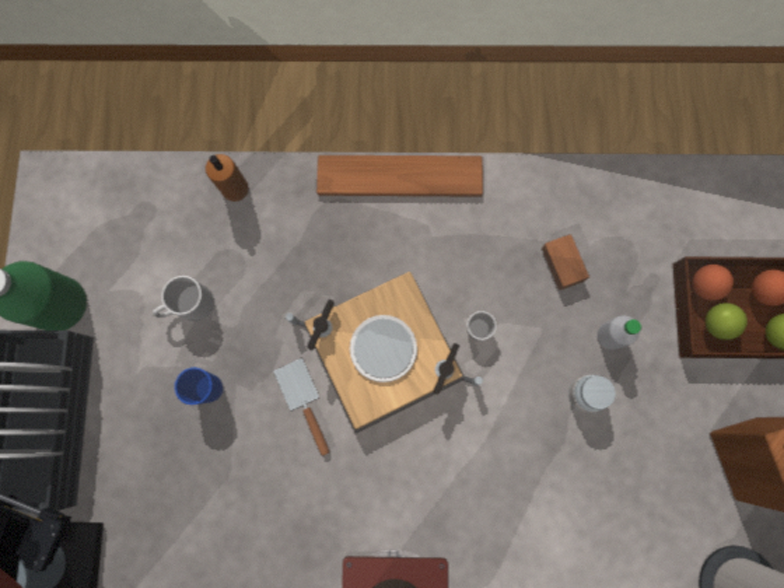

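The scene view shows the platform with black wing knobs. In the top view (1.4x) the left hub is at (320,325), the right hub at (447,368), the far corner at (410,273) and the posts at (290,317) and (478,381). Next I'll measure positions and tilt.

```bash
cat >> h.py <<'E'
def plane(X,it=8):
    X=X[np.isfinite(X).all(1)]
    for _ in range(it):
        c=np.linalg.lstsq(np.c_[X[:,:2]-X[:,:2].mean(0),np.ones(len(X))],X[:,2],rcond=None)[0]
        r=X[:,2]-np.c_[X[:,:2]-X[:,:2].mean(0),np.ones(len(X))]@c
        s=max(1.5*np.median(abs(r))*1.48*1.7,1e-3); 
        X=X[abs(r)<s]
    return c[0],c[1],c[2],X.mean(0),r.std(),len(X)
E
python3 - <<'E'
from h import *
for n in ['top','scene']:
    z=np.load(n+'.npz');im,P=z['im'],z['P']
    hsv=cv2.cvtColor(im,cv2.COLOR_RGB2HSV)
    reg=(abs(P[...,0]-.52)<.4)&(abs(P[...,1])<.4)
    wood=(hsv[...,0]>8)&(hsv[...,0]<28)&(hsv[...,1]>70)&(P[...,2]>.045)&(P[...,2]<.09)&reg
    lab=cv2.connectedComponentsWithStats(wood.astype(np.uint8)); k=1+np.argmax(lab[2][1:,4]); wood=cv2.erode((lab[1]==k).astype(np.uint8),np.ones((5,5)))>0
    print(n,'wood',plane(P[wood]),P[wood][:,:2].min(0),P[wood][:,:2].max(0))
    ctr=(P[...,2]<.012)&(P[...,2]>-.012)&(hsv[...,1]<40)&(abs(P[...,0]-.52)<.3)&(abs(P[...,1])<.35)
    print('counter',plane(P[ctr]))
    blk=(im.max(-1)<60)&(P[...,2]>.085)&(P[...,2]<.135)&(abs(P[...,0]-.52)<.2)&(abs(P[...,1])<.2)
    L=cv2.connectedComponentsWithStats(blk.astype(np.uint8))
    for i in range(1,L[0]):
        if L[2][i,4]>30:
            X=P[L[1]==i]; X=X[X[:,2]>np.median(X[:,2])-.008]
            c,(w,h),a=cv2.minAreaRect((X[:,:2]*1000).astype(np.float32)); print('knob',c,w,h,a,np.median(X[:,2]),len(X))
z=np.load('top.npz');P=z['P'];im=z['im']
for u,v in [(229,232),(319,263),(207,226),(342,272),(293,196),(218,230),(255,307),(330,270)]: print(u,v,np.nanmedian(P[v-1:v+2,u-1:u+2].reshape(-1,3),0),im[v,u])
save('crop.png',im[180:320,190:360],4.4)
E
```

```text
top wood (np.float64(0.028419950598810736), np.float64(0.04638908568294483), np.float64(0.06359375308449727), array([0.49956455, 0.028835  , 0.06359375]), np.float64(0.0022190331294393985), 3271) [ 0.35900733 -0.09543095] [0.64605578 0.15095962]
counter (np.float64(-0.000753099345023981), np.float64(0.00037937289238692683), np.float64(-0.00041145101604381625), array([ 5.05739452e-01, -5.20918713e-03, -4.11451016e-04]), np.float64(0.002453604478690575), 39904)
knob (543.55615234375, 146.03067016601562) 22.968971252441406 94.3265380859375 77.2786865234375 0.11508818035498503 143
knob (462.3955383300781, -95.13934326171875) 17.754230499267578 97.43521118164062 63.60433578491211 0.10136617692432714 96
scene wood (np.float64(0.027161982247685755), np.float64(0.04333859300701995), np.float64(0.06564385863748927), array([0.53282148, 0.02742574, 0.06564386]), np.float64(0.0018027527704787796), 1966) [ 0.36597255 -0.09929703] [0.65719111 0.17752047]
counter (np.float64(-0.0011725957321815244), np.float64(0.00018263350192622557), np.float64(0.0006826707150366403), array([0.57996218, 0.03529005, 0.00068267]), np.float64(0.0019409441864099144), 30683)
229 232 [0.54181246 0.14573791 0.11646317] [56 53 50]
319 263 [ 0.46354666 -0.09489348  0.10267154] [58 52 52]
207 226 [0.5659605  0.21516815 0.06467464] [153 159 159]
342 272 [ 0.44264409 -0.16015942  0.06656857] [168 170 174]
293 196 [ 0.65439437 -0.02464337  0.06498272] [176 145 107]
218 230 [0.55750874 0.18367672 0.06656984] [158 129  98]
255 307 [0.34463514 0.07934785 0.01101249] [73 69 67]
330 270 [ 0.4510257  -0.13260079  0.01050249] [69 65 64]
```

View pics/crop.png

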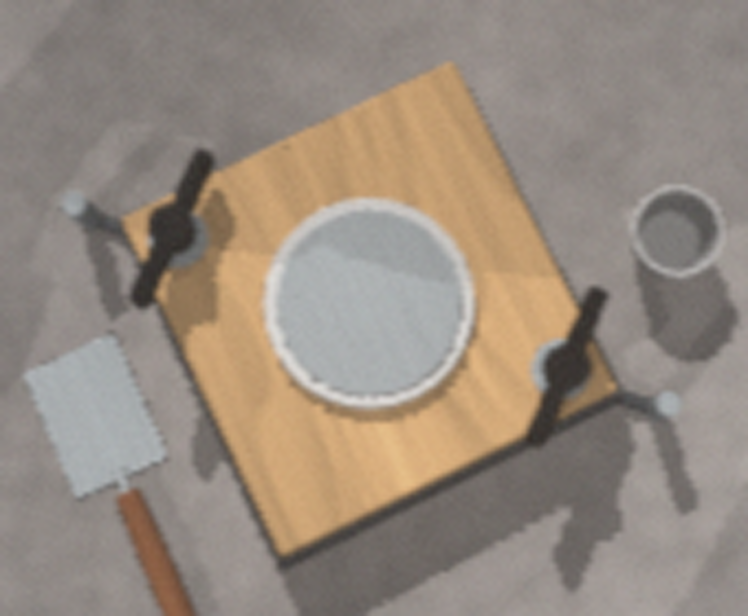

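The crop matches the geometry: the post midpoint is (0.5045, 0.0275), and the hubs agree with the model to about 2 mm. The left corner is about 5 mm high (CCW ≈1.9 rad) and the right about 8.3 mm low (CW ≈3.3 rad). Both bars point at about -23°. I'll straddle each bar with part-open fingers and push it as a couple, without clamping.

```bash
cat >> h.py <<'E'
def quat(beta): # beta: world angle of closing line (tool y), tool down
    b=np.array([np.cos(beta),np.sin(beta),0]);z=np.array([0,0,-1.])
    return R.from_matrix(np.c_[np.cross(b,z),b,z]).as_quat()
S=np.sign
def j6sign(p):
    q=np.array(ik(p,quat(0.5)));q2=np.array(ik(p,quat(0.6)));return S(np.angle(np.exp(1j*(q2[5]-q[5]))))
def engage(c,z,bar,d):
    """d=+1 CCW, -1 CW. Fingers 50 deg behind the bar; prefer most j6 travel."""
    p=[*c,z];up=[*c,0.19];s=j6sign(up);best=None
    for k in (-2,-1,0,1,2):
        q=ik(up,quat(bar-d*np.radians(50)+k*np.pi))
        if q is None: continue
        for m in (-2*np.pi,0,2*np.pi):
            qq=np.array(q);qq[5]+=m
            if abs(qq[5])<2.63:
                tr=2.63-s*d*qq[5]
                if best is None or tr>best[0]+.01: best=(tr,qq)
    movej(list(best[1]));line_to(p,feed=.12)
    return best[0]
def turn(ang):
    s=j6sign(read_tcp_pos());q=np.array(read_joint_pos());q[5]+=s*ang
    assert abs(q[5])<2.66,q[5]
    movej(list(q))
MID=np.array([.5045,.0275]);EL=np.array([-.0812,.1606]);ER=np.array([-.1606,-.0812])
def tilt(name):
    im,P=cloud(name);hsv=cv2.cvtColor(im,cv2.COLOR_RGB2HSV)
    D=P[...,:2]-MID;l=EL/.18;r=ER/.18
    a,b=D@l,D@r;rad=np.hypot(a,b)
    wood=(hsv[...,0]>8)&(hsv[...,0]<28)&(hsv[...,1]>60)&(abs(P[...,2]-.066)<.02)&(abs(a)<.108)&(abs(b)<.108)&(rad>.074)
    w=plane(P[wood])
    c=plane(P[(abs(P[...,2])<.012)&(hsv[...,1]<40)&(abs(P[...,0]-.52)<.3)&(abs(P[...,1])<.35)])
    g=np.array([w[0]-c[0],w[1]-c[1]])
    return im,np.array([g@l,g@r])*1000,w[5]  # mrad, + = corner high
E
python3 - <<'E'
from h import *
for n in('top','scene'): print(n,np.mean([tilt(n)[1] for _ in range(3)],0))
t=read_t();bar=np.radians(-23.4)
grip(.7);print('grip',read_t()-t,read_gripper_width())
print('travel',engage([.5425,.146],.118,bar,1),read_wrist_force(),read_t()-t)
turn(.42);print(read_t()-t,read_ft_torque())
for i in range(4):
    turn(.4);print(read_t()-t,np.round(read_ft_torque(),3),np.round(read_wrist_force(),1),[np.round(tilt(n)[1:],1) if 0 else np.round(tilt(n)[1],1) for n in('top','scene')])
im,P=cloud('scene');save('s2.png',im[130:300,200:400],4)
E
```

```text
top [ 27.67932641 -46.88271659]
scene [ 27.52041633 -47.25914091]
grip 0.7583000000000001 0.7030017037373779
travel 4.033599980902912 [-0.64092071  0.24232278  0.7396173 ] 3.5083
3.9917000000000002 [-0.10670535  0.08820296 -0.0531814 ]
4.4582999999999995 [-0.093  0.074 -0.061] [ 1.4  0.2 -0.3] [array([ 26.7, -46.7]), array([ 28.1, -47.5])]
5.0249999999999995 [-0.05   0.08   0.022] [-1.2 -0.1 -0. ] [array([ 26.8, -46.6]), array([ 26.8, -47.4])]
5.5916999999999994 [-0.061 -0.023 -0.038] [-0.3  0.3 -0. ] [array([ 28.2, -47.9]), array([ 27.2, -46.9])]
6.1583 [-0.027 -0.026 -0.055] [-0.2  0.5 -0.2] [array([ 26.5, -45.2]), array([ 28.6, -45.9])]
```

View pics/s2.png

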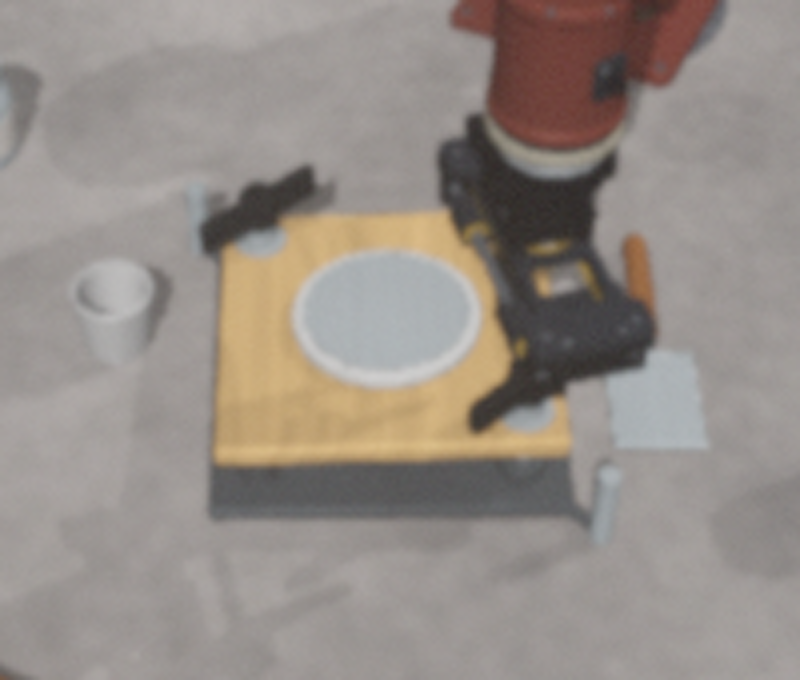

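The bar looks unmoved: its tip is still at about (475,425) in the crop. I'll check the tool pose.

```bash
python3 - <<'E'
from h import *
print(read_tcp_pos(),np.round(R.from_quat(read_eef_rot()).as_matrix(),2),np.round(read_joint_pos(),2),read_gripper_width())
im,P=cloud('wrist');save('w1.png',im,1.4)
print(np.round(camera_model('wrist')['hand_eye'],2))
for r in range(60,420,60): print([ (np.round(P[r,c],3)).tolist() for c in (100,200,280,360,460)])
E
```

```text
[0.54384649 0.14637201 0.11982765] [[-0.66  0.75  0.  ]
 [ 0.75  0.66  0.  ]
 [-0.    0.   -1.  ]] [ 0.12  0.16  1.79  0.    1.19 -0.6 ] 0.7018749312426305
[[ 0.   -0.97 -0.25  0.07]
 [ 1.    0.    0.    0.  ]
 [-0.   -0.25  0.97 -0.17]
 [ 0.    0.    0.    1.  ]]
[[0.346, 0.14, 0.001], [0.412, 0.198, 0.003], [0.463, 0.243, 0.003], [0.515, 0.29, 0.0], [0.58, 0.348, 0.0]]
[[0.378, 0.102, 0.011], [0.442, 0.158, 0.0], [0.496, 0.206, 0.002], [0.551, 0.255, 0.001], [0.619, 0.315, 0.001]]
[[0.425, 0.084, 0.064], [0.481, 0.135, 0.069], [0.526, 0.172, 0.061], [0.569, 0.212, 0.066], [0.662, 0.279, 0.001]]
[[0.482, 0.144, 0.206], [0.51, 0.097, 0.067], [0.543, 0.152, 0.117], [0.634, 0.173, 0.0], [0.558, 0.21, 0.206]]
[[0.493, 0.138, 0.217], [0.521, 0.125, 0.172], [0.59, 0.1, 0.07], [0.572, 0.17, 0.172], [0.563, 0.198, 0.216]]
[[0.502, 0.144, 0.236], [0.516, 0.158, 0.238], [0.527, 0.168, 0.238], [0.538, 0.178, 0.238], [0.555, 0.19, 0.236]]
```

View pics/w1.png

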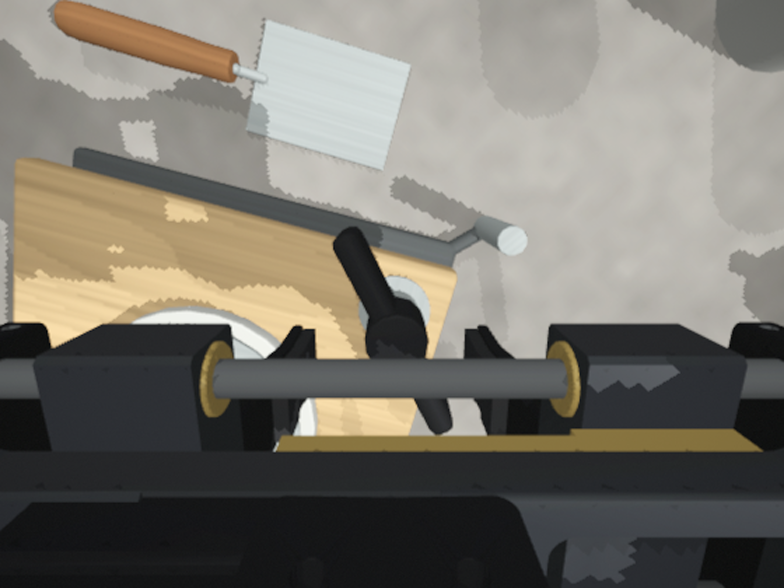

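The bar is still at -23° (ends at (350,245) and (435,425), hub (395,335)), although the fingers have swept past it. I'll check the actual fingertip height.

```bash
python3 - <<'E'
from h import *
A=R.from_quat(read_eef_rot()).as_matrix();p=np.array(read_tcp_pos())
im,P=cloud('wrist');Q=(P-p)@A
dark=(im.max(-1)<70)
m=dark&(abs(Q[...,1])>.02)&(abs(Q[...,1])<.07)&(abs(Q[...,0])<.05)&(Q[...,2]>-.06)
X=Q[m];print(len(X),np.round(np.nanpercentile(X,[1,10,50,90,99],axis=0),3))
for r in range(230,285,8): print(r,[(np.round(Q[r,c]*1000)).tolist() for c in (200,212,218,224,335,342,350)])
b=dark&(P[...,2]>.09)&(P[...,2]<.13);print(np.nanpercentile(P[b][:,2],[5,50,95]),read_tcp_pos())
E
```

```text
2809 [[-0.042 -0.037 -0.06 ]
 [-0.031 -0.033 -0.055]
 [ 0.003  0.024 -0.033]
 [ 0.012  0.037  0.006]
 [ 0.036  0.041  0.011]]
230 [[-6.0, -58.0, 52.0], [-5.0, -48.0, 51.0], [-6.0, -44.0, 51.0], [-6.0, -39.0, 51.0], [-29.0, 59.0, 120.0], [nan, nan, nan], [-29.0, 74.0, 119.0]]
238 [[-13.0, -58.0, 52.0], [12.0, -34.0, -13.0], [11.0, -31.0, -10.0], [10.0, -28.0, -7.0], [10.0, 34.0, -8.0], [10.0, 37.0, -9.0], [13.0, 40.0, -15.0]]
246 [[-18.0, -58.0, 49.0], [10.0, -32.0, -20.0], [10.0, -29.0, -21.0], [5.0, -28.0, -8.0], [8.0, 33.0, -14.0], [11.0, 35.0, -22.0], [12.0, 38.0, -24.0]]
254 [[12.0, -35.0, -34.0], [10.0, -30.0, -31.0], [8.0, -28.0, -26.0], [2.0, -28.0, -10.0], [4.0, 33.0, -15.0], [10.0, 33.0, -30.0], [10.0, 37.0, -31.0]]
262 [[34.0, -19.0, -90.0], [33.0, -16.0, -89.0], [34.0, -15.0, -89.0], [33.0, -13.0, -89.0], [33.0, 18.0, -89.0], [34.0, 19.0, -89.0], [34.0, 22.0, -90.0]]
270 [[32.0, -19.0, -91.0], [32.0, -16.0, -91.0], [31.0, -15.0, -90.0], [31.0, -13.0, -90.0], [32.0, 17.0, -91.0], [32.0, 19.0, -92.0], [32.0, 22.0, -90.0]]
278 [[nan, nan, nan], [29.0, -16.0, -91.0], [29.0, -15.0, -91.0], [29.0, -13.0, -91.0], [29.0, 18.0, -90.0], [29.0, 19.0, -91.0], [29.0, 22.0, -91.0]]
[0.10266213 0.11565851 0.12393733] [0.54387415 0.14637597 0.11986307]
```

```bash
python3 - <<'E'
from h import *
A=R.from_quat(read_eef_rot()).as_matrix();p=np.array(read_tcp_pos())
im,P=cloud('wrist');Q=(P-p)@A
for r in range(230,246): print(r,[(np.round(Q[r,c]*1000)).tolist() if 1 else 0 for c in (212,218,224,227,332,335,338,344)])
save('w2.png',im[150:270,180:380],4)
E
```

```text
230 [[-6.0, -48.0, 51.0], [-5.0, -44.0, 51.0], [-6.0, -39.0, 51.0], [-6.0, -37.0, 51.0], [-30.0, 56.0, 121.0], [-29.0, 59.0, 120.0], [-29.0, 62.0, 119.0], [-29.0, 68.0, 120.0]]
231 [[-7.0, -48.0, 52.0], [-6.0, -44.0, 51.0], [-6.0, -39.0, 50.0], [-6.0, -37.0, 51.0], [-31.0, 56.0, 121.0], [-30.0, 59.0, 119.0], [-30.0, 62.0, 119.0], [-30.0, 68.0, 120.0]]
232 [[12.0, -36.0, -3.0], [nan, nan, nan], [-7.0, -39.0, 52.0], [-7.0, -37.0, 50.0], [-32.0, 56.0, 120.0], [-31.0, 59.0, 120.0], [-31.0, 62.0, 120.0], [12.0, 39.0, -4.0]]
233 [[12.0, -35.0, -6.0], [-8.0, -44.0, 52.0], [-8.0, -39.0, 52.0], [-8.0, -37.0, 50.0], [-32.0, 56.0, 119.0], [-32.0, 59.0, 120.0], [-33.0, 62.0, 121.0], [12.0, 39.0, -5.0]]
234 [[12.0, -35.0, -6.0], [-8.0, -44.0, 50.0], [-9.0, -39.0, 51.0], [-9.0, -37.0, 52.0], [-33.0, 56.0, 120.0], [-33.0, 59.0, 120.0], [-33.0, 62.0, 118.0], [12.0, 39.0, -7.0]]
235 [[12.0, -35.0, -9.0], [10.0, -32.0, -4.0], [11.0, -29.0, -5.0], [-9.0, -37.0, 50.0], [10.0, 33.0, -4.0], [10.0, 35.0, -3.0], [10.0, 36.0, -4.0], [12.0, 38.0, -9.0]]
236 [[12.0, -35.0, -9.0], [10.0, -32.0, -5.0], [11.0, -2
[... 966 characters left out ...]
0, -15.0]]
242 [[11.0, -33.0, -17.0], [11.0, -30.0, -16.0], [8.0, -28.0, -9.0], [-15.0, -37.0, 50.0], [6.0, 33.0, -4.0], [10.0, 32.0, -15.0], [10.0, 34.0, -14.0], [10.0, 37.0, -14.0]]
243 [[10.0, -33.0, -16.0], [10.0, -30.0, -16.0], [7.0, -28.0, -8.0], [-16.0, -37.0, 51.0], [6.0, 33.0, -5.0], [10.0, 32.0, -14.0], [10.0, 34.0, -16.0], [10.0, 37.0, -16.0]]
244 [[10.0, -33.0, -18.0], [11.0, -29.0, -19.0], [7.0, -28.0, -8.0], [-17.0, -37.0, 51.0], [6.0, 33.0, -6.0], [9.0, 32.0, -14.0], [11.0, 33.0, -19.0], [10.0, 37.0, -18.0]]
245 [[11.0, -32.0, -20.0], [11.0, -29.0, -20.0], [6.0, -28.0, -9.0], [-18.0, -37.0, 51.0], [4.0, 33.0, -4.0], [8.0, 33.0, -13.0], [11.0, 33.0, -20.0], [10.0, 36.0, -18.0]]
```

View pics/w2.png

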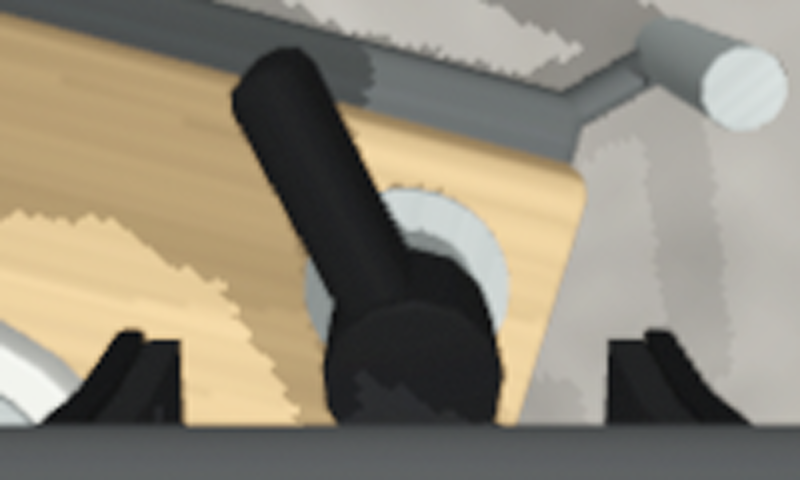

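The picture shows the cause. At 0.7 opening the tips stand at about TCP -4 mm (they retract when open), so they passed over the bar. I'll re-engage about 27 mm lower.

```bash
python3 - <<'E'
from h import *
t=read_t();bar=np.radians(-23.4)
line_to([.5425,.146,.135])
print(t,'travel',engage([.5425,.146],.093,bar,1),np.round(read_wrist_force(),1),read_t()-t)
turn(.8)
for i in range(3):
    if i: turn(.5)
    a=np.mean([tilt(n)[1] for n in('top','scene')],0)
    print(round(read_t()-t,2),np.round(read_ft_torque(),3),np.round(read_wrist_force(),1),a)
    if a[0]<16: break
im,P=cloud('wrist');save('w3.png',im)
E
```

```text
6.8583 travel 4.033599980902912 [-0.2 -0.4 -0.3] 2.958400000000001
3.84 [-0.049  0.062 -0.044] [-0.3  0.5 -0.4] [ 28.0047057  -46.87271279]
4.49 [-0.064  0.109  0.029] [-0.7 -0.4 -0.5] [ 26.52229539 -45.92918039]
5.14 [-0.05  -0.019  0.053] [ 0.2 -0.4 -0.6] [ 22.31957636 -46.5679063 ]
```

View pics/w3.png

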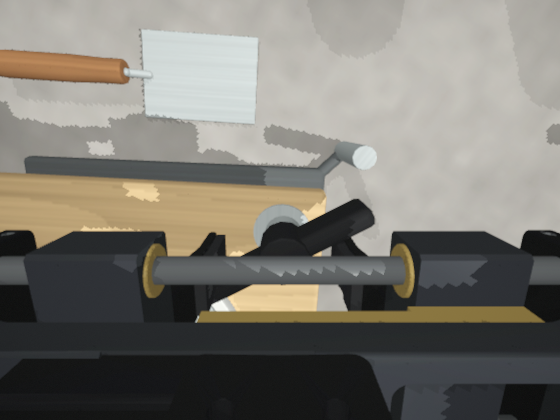

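The finger now pushes the bar (ends at about (225,270) and (365,215)) and the left tilt is falling. I'll continue to level, then do the right knob.

```bash
cat >> h.py <<'E'
def mt(k=3): return np.mean([tilt(n)[1] for _ in range(k) for n in('top','scene')],0)
E
python3 - <<'E'
from h import *
t=read_t()
turn(1.25);a=mt();print(a)
if 2<a[0]<12: turn(a[0]/13.9);print(mt())
q=read_joint_pos();print('q6',q[5],'t',read_t())
turn(-.2)
p=read_tcp_pos();line_to([p[0],p[1],.15],feed=.2)
bar=np.radians(-23)
print('trav',engage([.4633,-.0955],.081,bar,-1),np.round(read_wrist_force(),1),read_t())
turn(-1.6);a=mt(2);print(a,read_t(),np.round(read_wrist_force(),1))
turn(-.8);a=mt(2);print(a,read_t(),read_joint_pos()[5],np.round(read_wrist_force(),1))
E
```

```text
[  5.15667553 -46.2970945 ]
[ -0.05603794 -47.06600195]
q6 -2.0101798592401723 t 14.2333
trav 3.47145505602882 [ 0.6 -0.1  1.1] 17.0333
[ -0.21228873 -45.02813211] 18.6583 [-3.5 -1.1  2.8]
[  0.73014291 -33.96786644] 19.6417 1.5572840880297338 [-1.3  1.5 -0.1]
```

```bash
cat >> h.py <<'E'
def barang(c):
    im,P=cloud('wrist')
    m=(P[...,2]>.088)&(P[...,2]<.125)&(np.hypot(P[...,0]-c[0],P[...,1]-c[1])<.06)
    X=P[m][:,:2].astype(np.float32)*1000
    (cx,cy),(w,h),a=cv2.minAreaRect(X);b=cv2.boxPoints(((cx,cy),(w,h),a))
    e=[b[1]-b[0],b[2]-b[1]];e=e[int(np.linalg.norm(e[1])>np.linalg.norm(e[0]))]
    u,s,vt=np.linalg.svd(X-X.mean(0),full_matrices=False);v=vt[0]
    return im,np.arctan2(e[1],e[0]),np.arctan2(v[1],v[0]),(cx,cy,w,h),len(X)
E
python3 - <<'E'
from h import *
turn(-1.0);print(mt(2),read_joint_pos()[5])
A=R.from_quat(read_eef_rot()).as_matrix();print('beta',np.degrees(np.arctan2(A[1,1],A[0,1])))
turn(.25)
p=read_tcp_pos();line_to([p[0],p[1],.19],feed=.2)
im,a,b,r,n=barang([.464,-.095]);print(np.degrees([a,b]),r,n,read_t());save('w4.png',im)
E
```

```text
[ -0.11680358 -19.64293415] 2.5565190179796735
beta -167.6762568940958
[ -7.148564 163.2407  ] (466.0129699707031, -91.26913452148438, 27.00703239440918, 102.4369125366211) 2246 21.875
```

View pics/w4.png

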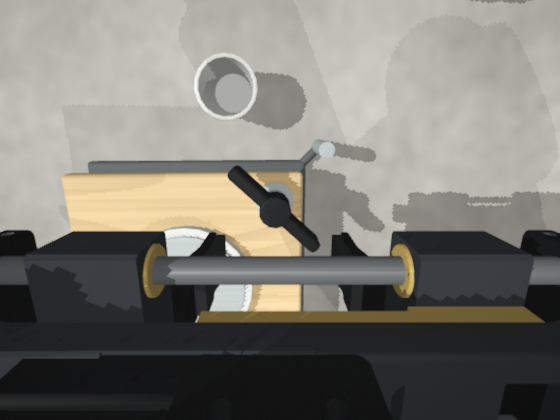

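The bar ends are at (235,172) and (315,247), so the bar is at about 163°, which agrees with the fit. I'll re-engage for the remaining 1.41 rad.

```bash
python3 - <<'E'
from h import *
print('trav',engage([.464,-.0945],.085,np.radians(163.3),-1),np.round(read_wrist_force(),1))
turn(-1.5);a=mt();print(a,read_t())
if a[1]<-2: turn(a[1]/13.9*.97);a=mt();print(a)
if -8<a[1]<-1: turn(a[1]/13.9);a=mt();print(a)
turn(.25);p=read_tcp_pos();line_to([p[0],p[1],.2],feed=.2)
print(read_t(),np.round(read_wrist_force(),1))
move_to([.3,-.35,.3],quat(np.pi/2) if ik([.3,-.35,.3],quat(np.pi/2)) is not None else read_eef_rot())
hold(.3);print(mt(8),read_t())
for n in('top','scene'): print(n,np.mean([tilt(n)[1] for _ in range(6)],0))
im,P=cloud('scene');save('end.png',im,1.4)
z=np.load('top.npz');im2,P2=cloud('top');save('endtop.png',im2,1.4)
E
```

```text
trav 3.5788714275770337 [-1.   0.3  0.2]
[-0.3579237  -3.52288255] 27.2833
[ 0.45617983 -0.67872687]
29.0 [-0.3  0.  -0.2]
[ 0.27753322 -0.75393507] 32.7583
top [-0.04740417 -0.50113172]
scene [0.07605488 0.00623075]
```

View pics/end.png

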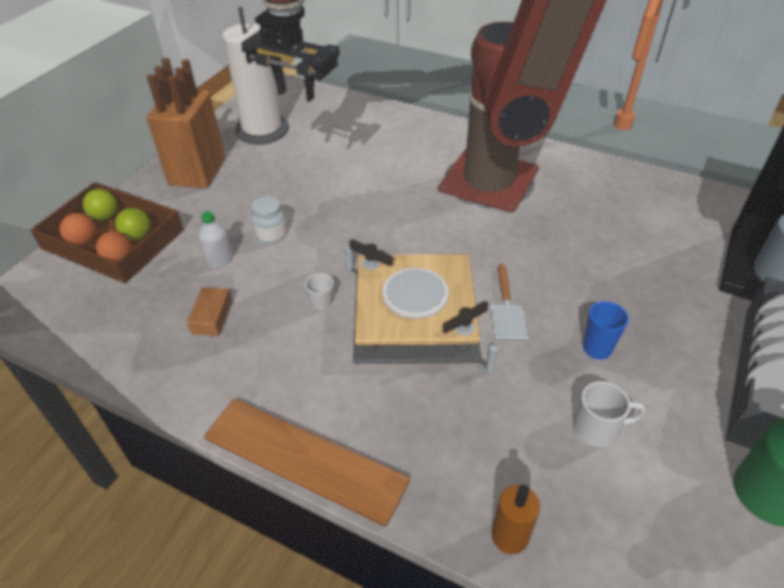

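The platform is level within about 1 mrad both ways, every other object is where it was in the first picture, and the arm is clear.

```bash
python3 -c "
from rig import *
print(finish_job(),read_t())"
```

```text
the job is handed in; nothing more can be done
the job is handed in; nothing more can be done
```

The platform is level both ways to within about 1 mrad (0.06°) by the depth cameras, the surrounding items look unmoved in the final picture, and the job was handed in at about 34 s of the 58 s limit.

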